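# Put the loose party stock back in its trays

### The arm

A 6-joint arm with a two-finger parallel gripper is mounted at the origin on a cart in front of the work surface, level with it; the furniture and walls round the work are solid. World frame = base frame: x ahead of the robot, y to its left, z up, the work surface at z = 0. Lengths are in mm, angles in rad, forces in N, time in s.
With the tool pointing down it reaches from about 150 to 775 mm from the base axis. Payload 6.1 kg.
Tool frame: the origin (TCP) lies at the very end of the fingers, on their centre line; the grasp point (between the pads) lies 19 mm behind it; z points along the fingers, y is the line along which they close (so a half turn about z gives the same grasp; the last joint's range is limited). The gripper opens to 85 mm and grips with 20 to 120 N. Pads are 22 mm wide; open, the fingers measure 114 mm over their backs; the gripper's body (76 mm by 85 mm) begins 54 mm behind the grasp point. The pads swing forward as they close: fully open they stand 13 mm farther back than shut.
Start: joints at [1.199, 0.126, -0.04, 1.405, 0, 1.571], TCP at [190.721, 489.115, 231.295] pointing down, gripper open.
Joint ranges: [-2.72, 2.72], [-0.95, 1.95], [-1.27, 1.35], [-1.78, 2.02], [-1.46, 1.47], [-3.14, 3.14]. Speed limits (rad/s): [2.39, 2.39, 3.01, 3.14, 3.14, 3.14].

### API

Orientations are given as a unit quaternion [x, y, z, w].
In Python, from workcell import sensors, viewer, bot gives the robot as it stands.
- The arm moves only by the shell command python3 -m pendant 'ROWS' [FORCE]. ROWS is JSON, a list of rows, each an object with "hand": the opening in per cent of the stroke, from 0 (shut) to 100 (fully open); "offset": the shift along the world's x, y, z in cm, a list of three; "yaw": the turn about the world's z in degrees. In form: [{"hand": hand, "offset": [x, y, z], "yaw": yaw}, ...]. A call has 1 to 5 rows; each row is the pose to reach, as a shift and turn from the pose commanded when the call began; what a row does not reach only later rows make up. A row lasts 1/10 s, in which the tool goes at most 50 mm and 8.59 degrees, less where a joint would pass 70% of its speed; a pose out of reach is approached as far as the arm can. A call with a gripper value outside its range is refused whole. The fingers move at their own pace and stop on an object; FORCE is the grip in N (left out, the last holds). Time passes only in rows, so rows that repeat a pose let the fingers close. It gives the time, the measured TCP pose, the force, the opening and the grip force at its end, in the units of the state.
- sensors.get_state(): the state, without advancing time (a new reading comes with each control period).
- viewer.snapshot(name): name is "scene" or "side" or "wrist"; returns a dict with "frame" (384x512x3 uint8, red, green, blue), "range_z" (384x512 float32, mm along the optical axis (not along the pixel's ray), 0 where there is no reading), "K" (3x3 intrinsics, pixels), "dist" ([k1, k2, p1, p2, k3] as OpenCV has them; the pictures are not rectified), "rvec" (rotation vector, rad) and "tvec" (3), from world to camera coordinates, as OpenCV has them. Camera axes: x right, y down, z forward; pixel columns grow to the right and rows downward; lengths in mm; the calibration is good to about 2 mm. A picture is of the moment at which its call begins.
- bot.hand_in(): hands the job in; it is judged then, once.
The state is a dict: "time": time; "joint_positions": joint angles; "dq": joint speeds; "joint_torque": joint torques, N m; "eef_pos": TCP position; "orientation": TCP orientation; "force": force on the tool from outside, world axes, zero at the start; "wrist_torque": the same for the moment, N m; "grip_width": finger opening in mm; "gripper_force": force on a finger pad.
Only numpy, scipy, OpenCV 4.12 (cv2) and the standard library are available. Lean on these libraries where they do the work, as an engineer would, in place of code of your own. Each camera call takes 0.05 s, during which the arm holds its last target. There are 200 camera calls.

### The job

Sort the loose stock back into its trays: both ribbon spools go in the blue tray, both confetti jars in the white tray, and the red balloon weight in the green tray beside the gold one. Everything must stand upright on its tray's floor, clear of your hand. Leave the brass nozzle and the glitter tin where they are.

Things in the scene. Friction and masses are not known exactly. Their poses are not given: they have to be found in the camera images.
- pink_spool_mid (a point): spool of pink ribbon with black round end flanges, standing upright: 54 mm diameter, 64 mm tall, 0.07 kg; point at its centre, half-way up (32 mm above its underside), z up along the spool
- teal_spool_mid (a point): slimmer, taller spool of teal ribbon with black round end flanges, standing upright: 44 mm diameter, 90 mm tall, 0.08 kg; point at its centre, half-way up (45 mm above its underside), z up along the spool
- pink_jar_mid (a point): confetti jar, pink and violet with a white screw lid, closed, standing upright: 63 mm diameter body, lid 58 mm diameter over the top 18 mm, 92 mm tall, 0.16 kg; point at its centre, half-way up (46 mm above its underside), z up
- yellow_jar_mid (a point): confetti jar, yellow with a black screw lid, closed, standing upright: 63 mm diameter body, lid 58 mm diameter over the top 18 mm, 92 mm tall, 0.16 kg; point at its centre, half-way up (46 mm above its underside), z up
- red_weight_mid (a point): red foil-wrapped balloon weight like a small tied sack, standing upright: body 64 mm diameter up to 53 mm, above it a gathered top that can be gripped as a round of 44 mm diameter, 53 to 72 mm above the underside; 72 mm tall, 0.16 kg, rigid; point at its centre, half-way up (36 mm above its underside), z up
- blue_tray: blue open plastic tray, fixed, 172 (its x) x 100 (its y) x 28 mm high, walls and floor 5 mm thick; origin at the centre of its underside, z up, x along its long side and away from the robot at yaw 0. Empty at the start; it has room for two things side by side along its x, for example centred at x = +39 and -39 mm.
- white_tray: white open plastic tray, fixed, 172 (its x) x 100 (its y) x 28 mm high, walls and floor 5 mm thick; origin at the centre of its underside, z up, x along its long side and away from the robot at yaw 0. Empty at the start; it has room for two things side by side along its x, for example centred at x = +39 and -39 mm.
- green_tray: green open plastic tray, fixed, 172 (its x) x 100 (its y) x 28 mm high, walls and floor 5 mm thick; origin at the centre of its underside, z up, x along its long side and away from the robot at yaw 0. A fixed gold balloon weight, same shape as the red one (64 mm diameter, 72 mm tall), stands in it at x = +39 mm; the place at x = -39 mm is free.
- nozzle_mid (a point): bystander: loose brass filling nozzle with a black tip, standing upright among the things, 30 mm diameter, 80 mm tall, easily knocked over; to be left where it stands; point half-way up (40 mm)
- tin_mid (a point): bystander: loose flat glitter tin with a purple lid, 62 mm diameter, 22 mm high; to be left where it lies; point half-way up (11 mm)
Mind the look-alikes: they are no part of the job. Leave any orange look-alike of the part that bears pink_spool_mid alone.

How it is judged:
By the outcome, as a careful person would: the job done as asked, in the order asked, and still so for the second after the job is handed in, with the robot touching nothing.
It also fails if it takes over 115 s, if anything falls off the work surface, if the arm or the gripper's body presses on something with over 40 N, if the wrist force passes 120 N, or if a joint passes its speed limit or range.

## Working session

There is one attempt and no reset: what is moved stays moved. The work goes in short steps, Python scripts to look and compute and a shell command to move; the robot and the scene stay as the last step left them, time stands still between calls to the robot, and variables do not carry over. Pictures are saved under pics/ and viewed, at most 14 in all, crops included, and the job is handed in when it is done.

```bash
mkdir -p pics; ls
cat > h.py <<'E'
import cv2,numpy as np
from workcell import sensors,viewer,bot
def snap(n,f=None):
    s=viewer.snapshot(n)
    if f: cv2.imwrite('pics/'+f,cv2.cvtColor(s['frame'],cv2.COLOR_RGB2BGR))
    return s
def cloud(s):
    "world xyz per pixel"
    h,w=s['range_z'].shape
    u,v=np.meshgrid(np.arange(w,dtype=np.float32),np.arange(h,dtype=np.float32))
    p=cv2.undistortPoints(np.stack([u.ravel(),v.ravel()],1)[:,None],np.array(s['K'],float),np.array(s['dist'],float))[:,0]
    z=s['range_z'].ravel()
    c=np.c_[p*z[:,None],z]
    R=cv2.Rodrigues(np.array(s['rvec'],float))[0]
    X=(c-np.array(s['tvec'],float).ravel())@R
    X[z==0]=np.nan
    return X.reshape(h,w,3)
E
python3 - <<'E'
from h import *
for n in('scene','side','wrist'):
    s=snap(n,n+'0.png'); np.savez(n+'0.npz',**s)
print(sensors.get_state())
E
```

```text
pics
{'time': 0.15, 'joint_positions': array([ 1.19895565e+00,  1.26211879e-01, -4.03802721e-02,  1.40542726e+00,
        1.68167677e-06,  1.57082038e+00]), 'dq': array([ 5.39963753e-04, -2.10877646e-03,  5.99141053e-03,  7.44898418e-04,
        5.25114488e-04,  4.33722095e-05]), 'joint_torque': array([ 1.50911746e-03, -4.36281252e+01,  3.53146362e+01,  1.36421935e-02,
       -8.48410605e-05, -4.01988416e-06]), 'eef_pos': array([190.62664493, 488.80986422, 230.72093381]), 'orientation': array([ 1.84862877e-01,  9.82764134e-01, -6.00848262e-04, -1.13863197e-04]), 'force': array([-0.06658397,  0.43382134,  0.34512549]), 'wrist_torque': array([-0.02462758,  0.01577943, -0.01504969]), 'gripper_force': 0.0, 'grip_width': 85.3116052358729}
```

View pics/scene0.png

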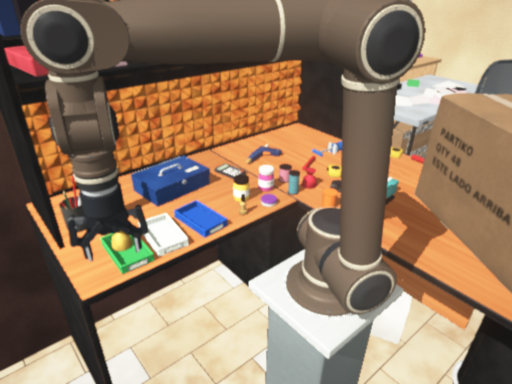

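View pics/side0.png

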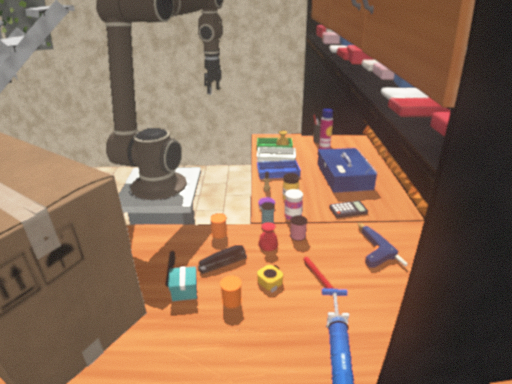

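The scene view shows the trays at about (125,250) green, (165,235) white and (200,218) blue. The jars are at (241,187) and (265,176), the teal spool at (293,182), the pink spool at (285,171), the red weight at (310,178), the tin at (268,200) and the nozzle at (243,205). The side view shows orange look-alikes at (218,226) and (231,292).

Run:
```python
from h import *
S={n:dict(np.load(n+'0.npz')) for n in('scene','side')}
f=S['scene']['frame'][140:275,90:350];g=S['side']['frame'][125:255,200:400]
cv2.imwrite('pics/c1.png',cv2.cvtColor(cv2.resize(f,None,fx=3,fy=3,interpolation=2),4))
for n in S:
    s=S[n];X=cloud(s);hsv=cv2.cvtColor(s['frame'],cv2.COLOR_RGB2HSV)
    print(n,'tvec',s['tvec'],'table z med',np.nanmedian(X[...,2][(X[...,2]>-30)&(X[...,2]<30)]))
    # everything standing above the table within reach
    m=((X[...,2]>9)&(X[...,2]<130)&(np.hypot(X[...,0],X[...,1])<830)&(np.hypot(X[...,0],X[...,1])>150)).astype(np.uint8)
    k,l,st,c=cv2.connectedComponentsWithStats(m,connectivity=4)
    for i in range(1,k):
        if st[i,4]<25: continue
        P=X[l==i]; print(st[i],'x',np.percentile(P[:,0],[2,98]).round(),'y',np.percentile(P[:,1],[2,98]).round(),'zmax',np.percentile(P[:,2],98).round(),'rgb',np.median(s['frame'][l==i],0))
```

```text
scene tvec [ 195.57835887  254.65094575 1063.01530362] table z med -1.4606294148387038
[246 156  10   8  46] x [725. 753.] y [-360. -300.] zmax 25.0 rgb [154.5 123.  114.5]
[302 156  15  31 253] x [398. 579.] y [-575. -357.] zmax 69.0 rgb [215.  70.  71.]
[ 134  157   76   48 2156] x [665. 820.] y [-61. 190.] zmax 76.0 rgb [ 53.  84. 146.]
[214 164  35  50 666] x [423. 771.] y [-228.  -33.] zmax 91.0 rgb [195. 177. 118.]
[279 164  21  29 394] x [407. 540.] y [-356. -273.] zmax 87.0 rgb [123. 137. 140.]
[258 165  16  25 354] x [487. 539.] y [-248. -197.] zmax 92.0 rgb [245.  213.5 214.5]
[327 165  14  11 124] x [392. 451.] y [-574. -512.] zmax 32.0 rgb [245.  220.5  94. ]
[ 415  166   97  125 3798] x [-326.   95.] y [-654. -385.] zmax 127.0 rgb [151. 118.  86.]
[386 177  13  27 185] x [137. 199.] y [-618. -509.] zmax 54.0 rgb [ 74. 118. 111.]
[322 180  19  28 318] x [244. 344.] y [-447. -298.] zmax 63.0 rgb [249.  155.   77.5]
[261 194  16  11 144] x [397. 454.] y [-190. -136.] zmax 23.0 rgb [176.  98. 196.]
[ 68 199  16  19 171] x [679. 696.] y [425. 463.] zmax 123.0 rgb [69. 59. 54.
[... 974 characters left out ...]
x 17.0 rgb [176. 156. 145.]
[210 213  17  24 342] x [245. 293.] y [-354. -304.] zmax 64.0 rgb [199.  114.5  67. ]
[357 223  13  13  87] x [727. 754.] y [-364. -302.] zmax 26.0 rgb [115. 107.  99.]
[199 245  46  23 459] x [231. 351.] y [-508. -440.] zmax 43.0 rgb [91. 70. 64.]
[165 250  32  49 951] x [135. 230.] y [-622. -446.] zmax 56.0 rgb [108. 167. 158.]
[304 257  27  32 212] x [530. 583.] y [-589. -471.] zmax 19.0 rgb [221.5  76.   70. ]
[257 265  26  25 463] x [393. 456.] y [-588. -523.] zmax 33.0 rgb [199. 152.  75.]
[220 275  21  31 521] x [301. 347.] y [-646. -596.] zmax 64.0 rgb [238. 134.  69.]
[  74  277   72   88 2784] x [ 17. 108.] y [-827. -671.] zmax 128.0 rgb [109.  87.  68.]
```

View pics/c1.png

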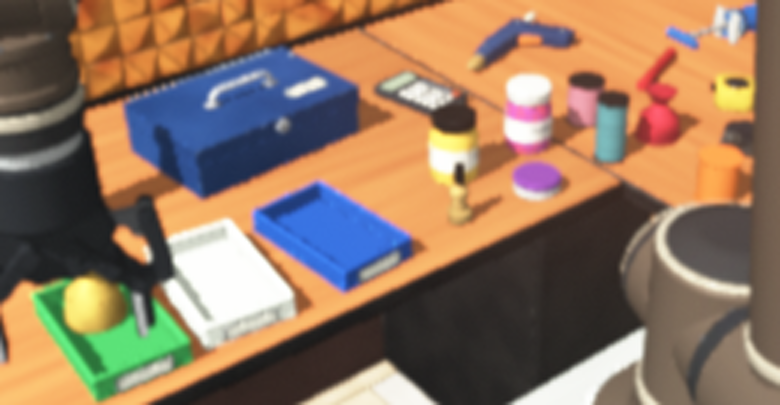

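View pics/wrist0.png

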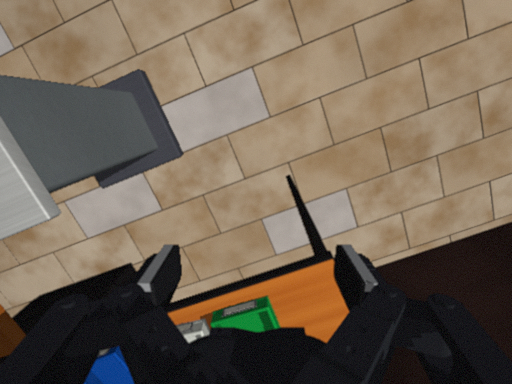

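The crop shows that each target is clear: trays on the left, then yellow jar, nozzle, tin, pink jar, pink spool, teal spool and red weight. The wrist camera sees the green tray but none of the objects. Next I fit circles of known radius, per object and per view.

```bash
cat > fit.py <<'E'
from h import *
from scipy.optimize import least_squares
# name: approx xy, z band, radius in band
O=dict(pspool=((485,-300),(8,66),27),teal=((425,-300),(8,92),22),pjar=((513,-222),(8,72),31.5),yjar=((480,-100),(8,72),31.5),
 red=((430,-390),(10,50),32),nozzle=((430,-50),(6,80),13),tin=((425,-163),(5,20),31))
def hsvok(n,h):
    H,S,V=[h[...,i].astype(int) for i in range(3)]
    if n=='pspool': return ((H>155)&(H<178)&(S>60)&(V>60))|(V<60)
    if n=='teal': return (H>80)&(H<110)&(S>60)
    if n=='pjar': return ((H>140)&(H<172)&(S>60))|((S<50)&(V>170))
    if n=='yjar': return ((H>20)&(H<35)&(S>80)&(V>120))|((S<60)&(V>150))
    if n=='red': return ((H<6)|(H>172))&(S>130)
    if n=='nozzle': return (H>10)&(H<35)&(S>30)
    if n=='tin': return (H>125)&(H<160)&(S>50)
def fit(s,n,c0,zb,r):
    X=cloud(s);h=cv2.cvtColor(s['frame'],cv2.COLOR_RGB2HSV)
    m=hsvok(n,h)&(X[...,2]>zb[0])&(X[...,2]<zb[1])&(np.hypot(X[...,0]-c0[0],X[...,1]-c0[1])<60)
    k,l,st,_=cv2.connectedComponentsWithStats(m.astype(np.uint8))
    if k<2: return None
    P=X[l==1+np.argmax(st[1:,4])]
    if len(P)<15: return None
    R=cv2.Rodrigues(np.array(s['rvec'],float))[0];cam=-R.T@np.array(s['tvec'],float).ravel()
    d=P[:,:2].mean(0)-cam[:2];d/=np.linalg.norm(d)
    sol=least_squares(lambda c:np.hypot(*(P[:,:2]-c).T)-r,P[:,:2].mean(0)+d*r*.6,loss='soft_l1',f_scale=2)
    return sol.x.round(1),len(P),np.abs(sol.fun).mean().round(1) if 0 else round(float(np.median(np.abs(sol.fun))),1),np.percentile(P[:,2],98).round()
E
python3 - <<'E'
from fit import *
S={n:dict(np.load(n+'0.npz')) for n in('scene','side')}
for n,(c,z,r) in O.items():
    print(n,*[fit(s,n,c,z,r) for s in S.values()])
for t,lo,hi in(('blue',(100,120,60),(125,255,255)),('white',(0,0,140),(180,50,255)),('green',(45,80,50),(75,255,255))):
  for s in S.values():
    X=cloud(s);h=cv2.cvtColor(s['frame'],cv2.COLOR_RGB2HSV)
    yc=dict(blue=106,white=252,green=377)[t]
    m=(cv2.inRange(h,lo,hi)>0)&(X[...,2]>15)&(X[...,2]<36)&(np.abs(X[...,0]-484)<110)&(np.abs(X[...,1]-yc)<75)
    P=X[m][:,:2].astype(np.float32)
    if len(P)>20: print(t,len(P),cv2.minAreaRect(P),np.percentile(P,[1,99],axis=0).round().tolist())
E
```

```text
pspool (array([ 523.8, -343.8]), 79, 2.0, np.float64(58.0)) (array([ 517.3, -234.1]), 49, 1.5, np.float64(65.0))
teal (array([ 429. , -296.8]), 125, 1.8, np.float64(81.0)) None
pjar (array([ 520.2, -230.8]), 181, 1.8, np.float64(70.0)) (array([ 517.3, -229.7]), 139, 1.3, np.float64(68.0))
yjar (array([ 521.5, -105.3]), 180, 1.5, np.float64(71.0)) None
red (array([ 433.1, -393. ]), 132, 4.4, np.float64(46.0)) (array([ 425.6, -379.9]), 247, 4.2, np.float64(48.0))
nozzle (array([436.2, -45.1]), 108, 2.6, np.float64(79.0)) (array([432.1, -41.5]), 73, 2.6, np.float64(53.0))
tin (array([ 428.2, -166.7]), 62, 7.8, np.float64(20.0)) None
blue 346 ((484.38262939453125, 105.74286651611328), (173.83572387695312, 102.63804626464844), 5.45424222946167) [[397.0, 51.0], [573.0, 161.0]]
blue 26 ((481.9606018066406, 53.997833251953125), (144.63768005371094, 10.202207565307617), 5.240678310394287) [[413.0, 48.0], [553.0, 65.0]]
white 362 ((486.0670166015625, 249.62332153320312), (101.50299835205078, 176.20465087890625), 84.4161376953125) [[396.0, 195.0], [573.0, 306.0]]
white 271 ((485.8223876953125, 254.90020751953125), (142.062744140625, 172.15956115722656), 89.39120483398438) [[400.0, 188.0], [570.0, 325.0]]
green 303 ((482.9093322753906, 374.29571533203125), (101.69465637207031, 174.991455078125), 88.6541976928711) [[396.0, 326.0], [570.0, 427.0]]
green 70 ((483.966064453125, 371.7122802734375), (111.96504974365234, 164.0205078125), 88.03414154052734) [[404.0, 315.0], [566.0, 427.0]]
```

```bash
python3 - <<'E'
from fit import *
S={n:dict(np.load(n+'0.npz')) for n in('scene','side')}
O['pspool']=((523,-343),(8,66),27);O['teal']=((428,-297),(8,92),22);O['yjar']=((520,-105),(8,72),31.5)
for n in('pspool','teal','yjar','pjar'):
    print(n,*[fit(s,n,*O[n]) for s in S.values()])
E
python3 -m pendant '[{"hand":100,"offset":[9.3,-23,0],"yaw":26.7},{"hand":100,"offset":[9.3,-23,0],"yaw":26.7},{"hand":100,"offset":[9.3,-23,0],"yaw":26.7},{"hand":100,"offset":[9.3,-23,0],"yaw":26.7},{"hand":100,"offset":[9.3,-23,0],"yaw":26.7}]' 30
```

```text
pspool (array([ 523.8, -343.8]), 79, 2.0, np.float64(58.0)) None
teal (array([ 429. , -296.8]), 125, 1.8, np.float64(81.0)) None
yjar (array([ 521.5, -105.3]), 180, 1.5, np.float64(71.0)) None
pjar (array([ 520.2, -230.8]), 181, 1.8, np.float64(70.0)) (array([ 517.3, -229.7]), 139, 1.3, np.float64(68.0))
time: 0.65
eef_pos: [282.0, 261.8, 231.1]
orientation: [-0.048, 0.999, -0.0, 0.0]
force: [0.9, -0.5, -0.4]
grip_width: 85.7
gripper_force: 0.0
```

```bash
python3 -m pendant '[{"hand":100,"offset":[8,-20,0],"yaw":0},{"hand":100,"offset":[8,-20,0],"yaw":0},{"hand":100,"offset":[8,-20,0],"yaw":0},{"hand":100,"offset":[8,-20,0],"yaw":0},{"hand":100,"offset":[8,-20,0],"yaw":0}]' >/dev/null
python3 -m pendant '[{"hand":100,"offset":[8,-20,0],"yaw":0},{"hand":100,"offset":[8,-20,0],"yaw":0},{"hand":100,"offset":[8,-20,0],"yaw":0},{"hand":100,"offset":[8,-20,0],"yaw":0},{"hand":100,"offset":[8,-20,0],"yaw":0}]'
python3 - <<'E'
from h import *
s=snap('wrist','w1.png');np.savez('w1.npz',**s);print(sensors.get_state()['eef_pos'])
E
```

```text
time: 1.65
eef_pos: [442.9, -140.2, 230.5]
orientation: [-0.045, 0.999, -0.0, -0.0]
force: [0.3, -0.0, -0.3]
grip_width: 85.6
gripper_force: 0.0
[ 443.03024396 -140.25805101  230.34616971]
```

View pics/w1.png

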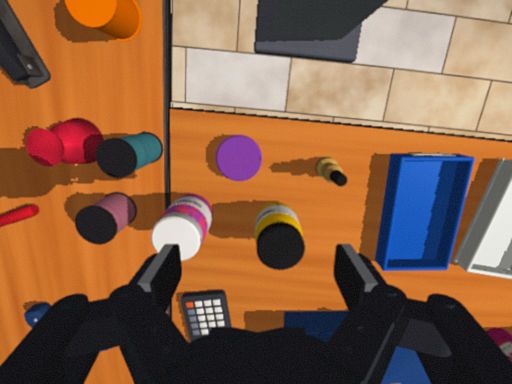

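The wrist view shows all the tops clearly: pink spool (98,225), teal (118,160), pink jar (178,238), yellow jar (279,247), red knot (45,147), tin (238,158), nozzle tip (340,178), blue tray (428,212). I now compute the centres from the top-face points.

```bash
cat > tops.py <<'E'
from h import *
def top(s,c,zt,r,tol=6):
    "centre of the top face: points within tol of height zt near c, min enclosing circle + centroid"
    X=cloud(s)
    m=(np.abs(X[...,2]-zt)<tol)&(np.hypot(X[...,0]-c[0],X[...,1]-c[1])<r+25)
    k,l,st,_=cv2.connectedComponentsWithStats(m.astype(np.uint8))
    if k<2: return None
    P=X[l==1+np.argmax(st[1:,4])]
    (cx,cy),R=cv2.minEnclosingCircle(P[:,:2].astype(np.float32))
    return 'centroid',P[:,:2].mean(0).round(1),'circ',(round(cx,1),round(cy,1),round(R,1)),'z',np.median(P[:,2]).round(1),len(P)
T=dict(pspool=((523,-343),64,27),teal=((429,-297),90,22),pjar=((518,-230),92,29),yjar=((521,-105),92,29),red=((430,-387),72,22),nozzle=((434,-43),80,7),tin=((428,-166),22,31))
E
python3 - <<'E'
from tops import *
s=dict(np.load('w1.npz'))
for n,a in T.items(): print(n,top(s,*a))
X=cloud(s);h=cv2.cvtColor(s['frame'],cv2.COLOR_RGB2HSV)
m=(cv2.inRange(h,(100,120,60),(125,255,255))>0)&(np.abs(X[...,2]-28)<6)&(np.abs(X[...,0]-484)<110)&(np.abs(X[...,1]-106)<75)
print(cv2.minAreaRect(X[m][:,:2].astype(np.float32)),np.nanmedian(X[100:250,200:370,2]))
E
```

```text
pspool ('centroid', array([ 520.6, -341.8]), 'circ', (521.5, -342.7, 27.8), 'z', np.float64(63.1), 1292)
teal ('centroid', array([ 425.3, -295.9]), 'circ', (425.7, -296.3, 22.8), 'z', np.float64(89.3), 1324)
pjar ('centroid', array([ 510.4, -228.7]), 'circ', (516.4, -230.8, 29.5), 'z', np.float64(92.9), 1470)
yjar ('centroid', array([ 515.2, -105.7]), 'circ', (517.9, -105.1, 29.4), 'z', np.float64(93.0), 1694)
red ('centroid', array([ 424.4, -388.7]), 'circ', (423.7, -388.0, 23.2), 'z', np.float64(70.2), 1101)
nozzle ('centroid', array([430.3, -46. ]), 'circ', (430.6, -45.5, 7.5), 'z', np.float64(80.6), 137)
tin ('centroid', array([ 425.8, -166.2]), 'circ', (426.9, -166.2, 31.1), 'z', np.float64(23.3), 1677)
((483.3592529296875, 101.7280502319336), (171.73886108398438, 100.97883605957031), 5.551301956176758) 1.3847390048103658
```

```bash
python3 -m pendant '[{"hand":100,"offset":[7.8,-20.2,0],"yaw":0},{"hand":100,"offset":[7.8,-20.2,0],"yaw":0},{"hand":100,"offset":[7.8,-20.2,0],"yaw":0},{"hand":100,"offset":[7.8,-20.2,0],"yaw":0},{"hand":100,"offset":[7.8,-20.2,-4],"yaw":0}]' >/dev/null
python3 -m pendant '[{"hand":100,"offset":[0,0,-5],"yaw":0},{"hand":100,"offset":[0,0,-10],"yaw":0},{"hand":100,"offset":[0,0,-13.5],"yaw":0},{"hand":100,"offset":[0,0,-15.5],"yaw":0},{"hand":100,"offset":[0,0,-16.7],"yaw":0}]'
python3 -m pendant '[{"hand":50,"offset":[0,0,0],"yaw":0},{"hand":50,"offset":[0,0,0],"yaw":0},{"hand":50,"offset":[0,0,0],"yaw":0},{"hand":50,"offset":[0,0,0],"yaw":0},{"hand":50,"offset":[0,0,0],"yaw":0}]' 30
```

```text
time: 2.7
eef_pos: [518.8, -336.5, 21.8]
orientation: [-0.048, 0.999, 0.001, -0.002]
force: [-0.4, 0.5, 0.5]
grip_width: 85.2
gripper_force: 0.0
time: 3.2
eef_pos: [521.0, -339.1, 26.0]
orientation: [-0.047, 0.999, -0.001, 0.001]
force: [-0.1, -0.8, 5.7]
grip_width: 52.8
gripper_force: 31.0
```

```bash
python3 -m pendant '[{"hand":50,"offset":[0,0,3],"yaw":0},{"hand":50,"offset":[0,0,8],"yaw":0},{"hand":50,"offset":[0,0,13],"yaw":0},{"hand":50,"offset":[0,2,15],"yaw":0},{"hand":50,"offset":[0,5,15],"yaw":0}]' 
python3 -m pendant '[{"hand":50,"offset":[0,5,0],"yaw":0},{"hand":50,"offset":[0,10,0],"yaw":0},{"hand":50,"offset":[0,15,0],"yaw":0},{"hand":50,"offset":[0,20,0],"yaw":0},{"hand":50,"offset":[0,24,0],"yaw":0}]' 
python3 -m pendant '[{"hand":50,"offset":[0,5,0],"yaw":0},{"hand":50,"offset":[0,10,0],"yaw":0},{"hand":50,"offset":[0,12,0],"yaw":0},{"hand":50,"offset":[0,12,0],"yaw":0},{"hand":50,"offset":[0,12,0],"yaw":0}]'
python3 - <<'E'
from h import *
s=snap('wrist','w2.png');np.savez('w2.npz',**s);print(sensors.get_state()['eef_pos'])
X=cloud(s);h=cv2.cvtColor(s['frame'],cv2.COLOR_RGB2HSV)
m=(cv2.inRange(h,(100,120,60),(125,255,255))>0)&(np.abs(X[...,2]-28)<6)&(np.abs(X[...,0]-484)<110)&(np.abs(X[...,1]-106)<75)
print(cv2.minAreaRect(X[m][:,:2].astype(np.float32)))
E
```

```text
time: 3.7
eef_pos: [521.6, -290.1, 178.9]
orientation: [-0.046, 0.999, -0.002, 0.003]
force: [1.1, 0.6, -0.8]
grip_width: 52.3
gripper_force: 31.8
time: 4.2
eef_pos: [519.4, -46.1, 174.6]
orientation: [-0.047, 0.999, 0.0, 0.0]
force: [0.5, 0.5, -0.7]
grip_width: 52.7
gripper_force: 31.7
time: 4.7
eef_pos: [519.8, 71.6, 174.4]
orientation: [-0.048, 0.999, -0.0, -0.0]
force: [-0.1, -0.8, 0.3]
grip_width: 52.1
gripper_force: 31.8
[519.85676224  70.94855692 174.3917479 ]
((483.93890380859375, 102.61812591552734), (169.78944396972656, 100.03231811523438), 5.591991424560547)
```

View pics/w2.png

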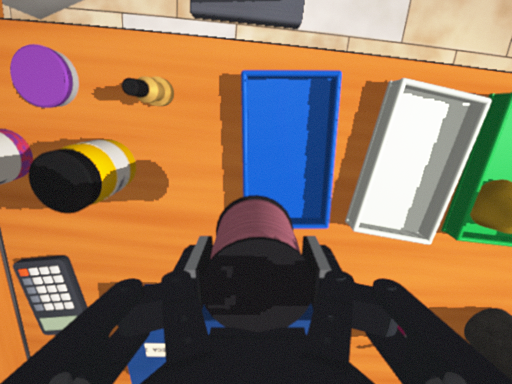

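The spool is held upright at (255,270), and the blue tray's rim is clear from (243,75) to (330,225). Lowering it into the far slot.

```bash
python3 -m pendant '[{"hand":50,"offset":[0.3,3.5,0],"yaw":0},{"hand":50,"offset":[0.3,3.5,-4],"yaw":0},{"hand":50,"offset":[0.3,3.5,-8],"yaw":0},{"hand":50,"offset":[0.3,3.5,-11],"yaw":0},{"hand":50,"offset":[0.3,3.5,-12.5],"yaw":0}]' 
python3 -m pendant '[{"hand":50,"offset":[0,0,-0.7],"yaw":0},{"hand":50,"offset":[0,0,-1.2],"yaw":0},{"hand":50,"offset":[0,0,-1.6],"yaw":0},{"hand":50,"offset":[0,0,-1.9],"yaw":0},{"hand":50,"offset":[0,0,-1.9],"yaw":0}]'
```

```text
time: 5.25
eef_pos: [521.3, 104.5, 46.3]
orientation: [-0.046, 0.999, -0.0, -0.002]
force: [-0.8, 0.4, -0.5]
grip_width: 52.5
gripper_force: 31.9
time: 5.75
eef_pos: [524.5, 106.0, 32.9]
orientation: [-0.047, 0.999, -0.0, 0.002]
force: [-2.7, -2.7, 9.9]
grip_width: 51.8
gripper_force: 31.8
```

```bash
python3 -m pendant '[{"hand":85,"offset":[0,0,0],"yaw":0},{"hand":85,"offset":[0,0,0],"yaw":0},{"hand":85,"offset":[0,0,0],"yaw":0},{"hand":85,"offset":[0,0,1],"yaw":0},{"hand":85,"offset":[0,0,5],"yaw":0}]' 
python3 -m pendant '[{"hand":85,"offset":[0,0,5],"yaw":0},{"hand":85,"offset":[0,0,10],"yaw":0},{"hand":85,"offset":[0,-4,13],"yaw":0},{"hand":85,"offset":[0,-8,13],"yaw":0},{"hand":85,"offset":[0,-12,13],"yaw":0}]'
python3 - <<'E'
from tops import *
s=snap('wrist','w3.png');np.savez('w3.npz',**s);print(sensors.get_state()['eef_pos'])
print(top(s,(523,106),69,27))
E
```

```text
time: 6.25
eef_pos: [520.1, 106.0, 77.5]
orientation: [-0.047, 0.999, -0.001, -0.004]
force: [0.7, -0.4, 0.5]
grip_width: 72.7
gripper_force: 0.0
time: 6.75
eef_pos: [523.6, -14.4, 212.7]
orientation: [-0.048, 0.999, -0.0, 0.002]
force: [0.3, -0.2, -0.4]
grip_width: 72.8
gripper_force: 0.0
[523.07350723 -19.45463551 211.88689758]
('centroid', array([524.7, 103.5]), 'circ', (525.9, 104.1, 27.5), 'z', np.float64(70.3), 1718)
```

View pics/w3.png

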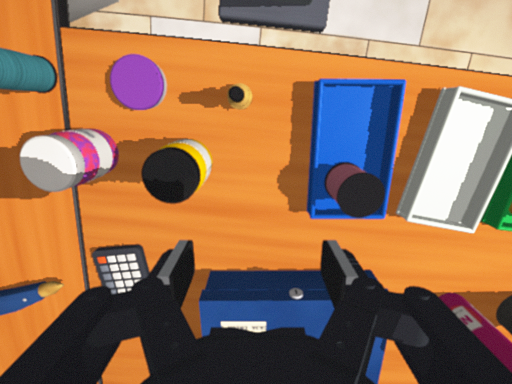

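The pink spool stands in the blue tray at (355,190). Fetching the teal spool next.

```bash
python3 -m pendant '[{"hand":76,"offset":[-1.6,-4.7,0],"yaw":0},{"hand":76,"offset":[-3.2,-9.4,0],"yaw":0},{"hand":76,"offset":[-4.8,-14,0],"yaw":0},{"hand":76,"offset":[-6.4,-18.6,0],"yaw":0},{"hand":76,"offset":[-8,-23,0],"yaw":0}]' >/dev/null
python3 -m pendant '[{"hand":76,"offset":[-1.7,-4.6,0],"yaw":0},{"hand":76,"offset":[-1.7,-4.6,0],"yaw":0},{"hand":76,"offset":[-1.7,-4.6,-4],"yaw":0},{"hand":76,"offset":[-1.7,-4.6,-7],"yaw":0},{"hand":76,"offset":[-1.7,-4.6,-8],"yaw":0}]'
python3 - <<'E'
from h import *
print(sensors.get_state()['eef_pos'])
E
```

```text
time: 7.8
eef_pos: [424.6, -288.2, 127.8]
orientation: [-0.047, 0.999, 0.001, -0.002]
force: [-0.3, 0.9, 0.3]
grip_width: 64.9
gripper_force: 0.0
[ 424.59896661 -288.16900042  127.77062885]
```

```bash
python3 -m pendant '[{"hand":76,"offset":[0,0,0],"yaw":0},{"hand":76,"offset":[0,0,0],"yaw":0}]'
```

```text
time: 8.0
eef_pos: [426.7, -289.4, 131.8]
orientation: [-0.047, 0.999, -0.0, 0.001]
force: [0.8, -0.6, 0.3]
grip_width: 65.2
gripper_force: 0.0
```

```bash
python3 -m pendant '[{"hand":76,"offset":[-0.1,-0.7,0],"yaw":0},{"hand":76,"offset":[-0.1,-0.7,-4],"yaw":0},{"hand":76,"offset":[-0.1,-0.7,-7],"yaw":0},{"hand":76,"offset":[-0.1,-0.7,-9],"yaw":0},{"hand":76,"offset":[-0.1,-0.7,-9],"yaw":0}]'
python3 -m pendant '[{"hand":35,"offset":[0,0,0],"yaw":0},{"hand":35,"offset":[0,0,0],"yaw":0},{"hand":35,"offset":[0,0,0],"yaw":0},{"hand":35,"offset":[0,0,0],"yaw":0},{"hand":35,"offset":[0,0,0],"yaw":0}]' 30
```

```text
time: 8.5
eef_pos: [424.0, -296.1, 38.8]
orientation: [-0.047, 0.999, 0.001, -0.001]
force: [-0.2, 0.2, 0.3]
grip_width: 64.8
gripper_force: 0.0
time: 9.0
eef_pos: [426.2, -297.4, 42.3]
orientation: [-0.047, 0.999, -0.001, 0.001]
force: [0.3, -0.1, 6.4]
grip_width: 41.1
gripper_force: 30.8
```

```bash
python3 -m pendant '[{"hand":35,"offset":[0,0,3],"yaw":0},{"hand":35,"offset":[0,0,8],"yaw":0},{"hand":35,"offset":[0,0,13],"yaw":0},{"hand":35,"offset":[0,2,15],"yaw":0},{"hand":35,"offset":[0,5,15],"yaw":0}]' 
python3 -m pendant '[{"hand":35,"offset":[0,5,0],"yaw":0},{"hand":35,"offset":[0,10,0],"yaw":0},{"hand":35,"offset":[1,15,0],"yaw":0},{"hand":35,"offset":[1.5,19.5,0],"yaw":0},{"hand":35,"offset":[1.9,24,0],"yaw":0}]' >/dev/null
python3 -m pendant '[{"hand":35,"offset":[0,5,0],"yaw":0},{"hand":35,"offset":[0,9,0],"yaw":0},{"hand":35,"offset":[0,10.6,0],"yaw":0},{"hand":35,"offset":[0,10.6,0],"yaw":0},{"hand":35,"offset":[0,10.6,0],"yaw":0}]' 
python3 -m pendant '[{"hand":35,"offset":[0,0,-4],"yaw":0},{"hand":35,"offset":[0,0,-8],"yaw":0},{"hand":35,"offset":[0,0,-11],"yaw":0},{"hand":35,"offset":[0,0,-12],"yaw":0},{"hand":35,"offset":[0,0,-12],"yaw":0}]'
```

```text
time: 9.5
eef_pos: [426.8, -247.9, 194.8]
orientation: [-0.046, 0.999, -0.002, 0.003]
force: [0.4, -0.1, -1.2]
grip_width: 41.0
gripper_force: 30.8
time: 10.5
eef_pos: [443.9, 99.5, 190.6]
orientation: [-0.048, 0.999, -0.0, 0.0]
force: [-1.0, 0.4, -0.7]
grip_width: 40.9
gripper_force: 30.8
time: 11.0
eef_pos: [443.1, 98.3, 69.5]
orientation: [-0.046, 0.999, -0.0, -0.001]
force: [-0.3, 0.4, -1.0]
grip_width: 41.4
gripper_force: 30.9
```

```bash
python3 -m pendant '[{"hand":35,"offset":[0.1,0.1,-1],"yaw":0},{"hand":35,"offset":[0.1,0.1,-1.7],"yaw":0},{"hand":35,"offset":[0.1,0.1,-2.2],"yaw":0},{"hand":35,"offset":[0.1,0.1,-2.5],"yaw":0},{"hand":35,"offset":[0.1,0.1,-2.5],"yaw":0}]'
python3 -m pendant '[{"hand":76,"offset":[0,0,0],"yaw":0},{"hand":76,"offset":[0,0,0],"yaw":0},{"hand":76,"offset":[0,0,0],"yaw":0},{"hand":76,"offset":[0,0,1],"yaw":0},{"hand":76,"offset":[0,0,5],"yaw":0}]' 
python3 -m pendant '[{"hand":100,"offset":[0,0,5],"yaw":0},{"hand":100,"offset":[0,0,10],"yaw":0},{"hand":100,"offset":[2,-4,12],"yaw":0},{"hand":100,"offset":[4,-8,12],"yaw":0},{"hand":100,"offset":[6,-12,12],"yaw":0}]'
python3 - <<'E'
from tops import *
s=snap('wrist','w4.png');np.savez('w4.npz',**s);print(sensors.get_state()['eef_pos'])
print(top(s,(525,104),69,27),top(s,(445,99),95,22))
for n in('pjar','yjar','nozzle','tin'):print(n,top(s,*T[n]))
E
```

```text
time: 11.5
eef_pos: [446.3, 101.1, 48.6]
orientation: [-0.047, 0.999, 0.001, 0.002]
force: [-6.8, -1.0, 23.3]
grip_width: 41.3
gripper_force: 32.5
time: 12.0
eef_pos: [442.1, 99.9, 92.7]
orientation: [-0.047, 0.999, -0.001, -0.004]
force: [1.1, -0.0, 0.2]
grip_width: 65.0
gripper_force: 0.0
time: 12.5
eef_pos: [506.1, -20.6, 217.3]
orientation: [-0.048, 0.999, -0.0, 0.002]
force: [0.4, -0.4, 0.1]
grip_width: 85.6
gripper_force: 0.0
[508.32997141 -25.76358926 216.00650871]
('centroid', array([524.3, 103.4]), 'circ', (525.2, 104.0, 27.4), 'z', np.float64(70.2), 1556) ('centroid', array([445.3, 100.5]), 'circ', (445.9, 101.2, 22.5), 'z', np.float64(96.2), 1600)
pjar ('centroid', array([ 514.6, -228. ]), 'circ', (516.1, -230.2, 29.8), 'z', np.float64(93.2), 2389)
yjar ('centroid', array([ 516.4, -104.2]), 'circ', (518.5, -105.1, 29.7), 'z', np.float64(93.2), 2321)
nozzle ('centroid', array([430.7, -43.9]), 'circ', (430.8, -44.0, 7.3), 'z', np.float64(80.9), 168)
tin ('centroid', array([ 425.8, -165.3]), 'circ', (426.2, -166.7, 31.2), 'z', np.float64(23.3), 2175)
```

View pics/w4.png

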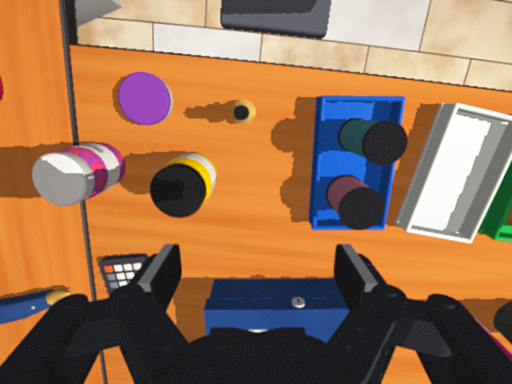

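Both spools stand in the blue tray at (370,140) and (355,200), and the nozzle and tin are undisturbed. On to the pink jar.

```bash
python3 -m pendant '[{"hand":100,"offset":[1.1,-5,0],"yaw":0},{"hand":100,"offset":[1.1,-10,0],"yaw":0},{"hand":100,"offset":[1.1,-15,0],"yaw":0},{"hand":100,"offset":[1.1,-19,0],"yaw":0},{"hand":100,"offset":[1.1,-21,-2],"yaw":0}]' >/dev/null
python3 -m pendant '[{"hand":100,"offset":[0,0,-4],"yaw":0},{"hand":100,"offset":[0,0,-6],"yaw":0},{"hand":100,"offset":[0,0,-6],"yaw":0},{"hand":100,"offset":[0,0,-6],"yaw":0}]'
```

```text
time: 13.45
eef_pos: [516.0, -229.4, 136.0]
orientation: [-0.047, 0.999, 0.0, -0.0]
force: [0.5, 0.2, -0.1]
grip_width: 85.5
gripper_force: 0.0
```

```bash
python3 -m pendant '[{"hand":100,"offset":[0,-0.1,-4],"yaw":0},{"hand":100,"offset":[0,-0.1,-7],"yaw":0},{"hand":100,"offset":[0,-0.1,-9.5],"yaw":0},{"hand":100,"offset":[0,-0.1,-10.2],"yaw":0},{"hand":100,"offset":[0,-0.1,-10.2],"yaw":0}]'
python3 -m pendant '[{"hand":60,"offset":[0,0,0],"yaw":0},{"hand":60,"offset":[0,0,0],"yaw":0},{"hand":60,"offset":[0,0,0],"yaw":0},{"hand":60,"offset":[0,0,0],"yaw":0},{"hand":60,"offset":[0,0,0],"yaw":0}]' 35
python3 -m pendant '[{"hand":60,"offset":[0,0,3],"yaw":0},{"hand":60,"offset":[0,0,8],"yaw":0},{"hand":60,"offset":[0,0,13],"yaw":0},{"hand":60,"offset":[0,1,16],"yaw":0},{"hand":60,"offset":[0,4,16],"yaw":0}]'
```

```text
time: 13.95
eef_pos: [516.4, -230.4, 34.1]
orientation: [-0.047, 0.999, -0.0, 0.0]
force: [0.8, -0.0, -0.2]
grip_width: 85.4
gripper_force: 0.0
time: 14.45
eef_pos: [517.4, -231.1, 35.8]
orientation: [-0.047, 0.999, -0.001, 0.002]
force: [0.0, 0.3, 5.1]
grip_width: 59.5
gripper_force: 36.4
time: 14.95
eef_pos: [518.5, -192.6, 199.8]
orientation: [-0.046, 0.999, -0.002, 0.005]
force: [1.0, 0.5, -1.7]
grip_width: 59.8
gripper_force: 38.4
```

```bash
python3 -m pendant '[{"hand":60,"offset":[0,5,0],"yaw":-3},{"hand":60,"offset":[0,10,0],"yaw":-6},{"hand":60,"offset":[0,15,0],"yaw":-9},{"hand":60,"offset":[0,20,0],"yaw":-11},{"hand":60,"offset":[0,25,0],"yaw":-11}]' >/dev/null
python3 -m pendant '[{"hand":60,"offset":[0,5,0],"yaw":0},{"hand":60,"offset":[0,10,0],"yaw":0},{"hand":60,"offset":[0,11,0],"yaw":0},{"hand":60,"offset":[0,11,0],"yaw":0},{"hand":60,"offset":[0,11,0],"yaw":0}]'
python3 - <<'E'
from tops import *
s=snap('wrist','w5.png');np.savez('w5.npz',**s);print(sensors.get_state()['eef_pos'])
X=cloud(s);h=cv2.cvtColor(s['frame'],cv2.COLOR_RGB2HSV)
for lo,hi,y in(((0,0,120),(180,60,255),252),((45,80,50),(75,255,255),375)):
  m=(cv2.inRange(h,lo,hi)>0)&(np.abs(X[...,2]-28)<5)&(np.abs(X[...,0]-484)<110)&(np.abs(X[...,1]-y)<75)
  k,l,st,_=cv2.connectedComponentsWithStats(m.astype(np.uint8));m=l==1+np.argmax(st[1:,4])
  print(st[1:,4].max(),cv2.minAreaRect(X[m][:,:2].astype(np.float32)))
E
```

```text
time: 15.95
eef_pos: [516.0, 168.9, 193.7]
orientation: [0.049, 0.999, -0.0, 0.0]
force: [0.4, 0.8, -1.4]
grip_width: 59.8
gripper_force: 38.4
[516.0184937  168.32774072 193.67834832]
2215 ((483.7390441894531, 248.33953857421875), (101.12374114990234, 171.685546875), 84.28938293457031)
2860 ((481.7730712890625, 371.6440124511719), (101.85260772705078, 171.9227752685547), 87.95421600341797)
```

View pics/w5.png

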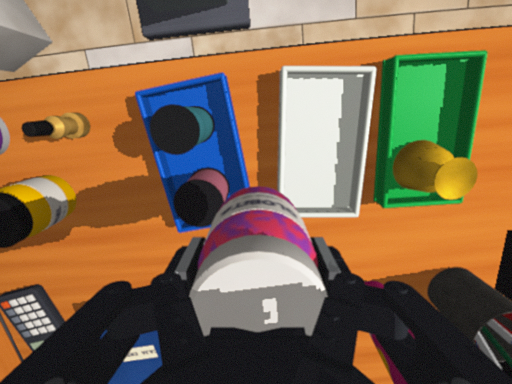

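The jar is held upright, and the white tray is empty from (283,70) to (358,215). The green tray has gold at its far end, (435,170), and its near place is free. Lowering the jar into the far slot.

```bash
python3 -m pendant '[{"hand":60,"offset":[0.7,4.6,0],"yaw":0},{"hand":60,"offset":[0.7,7.6,-2],"yaw":0},{"hand":60,"offset":[0.7,7.6,-7],"yaw":0},{"hand":60,"offset":[0.7,7.6,-11],"yaw":0},{"hand":60,"offset":[0.7,7.6,-13],"yaw":0}]'
python3 -m pendant '[{"hand":60,"offset":[0,0,-1],"yaw":0},{"hand":60,"offset":[0,0,-1.6],"yaw":0},{"hand":60,"offset":[0,0,-2.1],"yaw":0},{"hand":60,"offset":[0,0,-2.4],"yaw":0},{"hand":60,"offset":[0,0,-2.4],"yaw":0}]'
```

```text
time: 16.5
eef_pos: [521.4, 242.8, 59.6]
orientation: [0.05, 0.999, -0.001, -0.002]
force: [-0.3, 0.1, -1.5]
grip_width: 59.9
gripper_force: 38.5
time: 17.0
eef_pos: [524.0, 245.6, 40.8]
orientation: [0.049, 0.999, 0.0, 0.001]
force: [0.3, -1.3, 0.9]
grip_width: 59.8
gripper_force: 38.7
```

```bash
python3 -m pendant '[{"hand":60,"offset":[0,0,-0.2],"yaw":0},{"hand":60,"offset":[0,0,-0.2],"yaw":0}]'
python3 -m pendant '[{"hand":95,"offset":[0,0,-0.2],"yaw":0},{"hand":95,"offset":[0,0,0],"yaw":0},{"hand":95,"offset":[0,0,0],"yaw":0},{"hand":95,"offset":[0,0,2],"yaw":0},{"hand":95,"offset":[0,0,7],"yaw":0}]' 
python3 -m pendant '[{"hand":100,"offset":[0,0,5],"yaw":0},{"hand":100,"offset":[0,0,10],"yaw":0},{"hand":100,"offset":[0,-4,11],"yaw":3},{"hand":100,"offset":[0,-8,11],"yaw":6},{"hand":100,"offset":[0,-12,11],"yaw":11}]'
python3 -m pendant '[{"hand":100,"offset":[0,-5,0],"yaw":0},{"hand":100,"offset":[0,-10,0],"yaw":0},{"hand":100,"offset":[0,-15,0],"yaw":0},{"hand":100,"offset":[0,-19,0],"yaw":0},{"hand":100,"offset":[-0.5,-23,0],"yaw":0}]' 
python3 -m pendant '[{"hand":100,"offset":[0,0,0],"yaw":0},{"hand":100,"offset":[0,0,0],"yaw":0}]'
```

```text
time: 17.2
eef_pos: [524.1, 245.6, 40.7]
orientation: [0.049, 0.999, 0.001, 0.002]
force: [-4.9, -3.1, 15.9]
grip_width: 59.7
gripper_force: 39.8
time: 17.7
eef_pos: [520.2, 244.3, 103.5]
orientation: [0.049, 0.999, -0.002, -0.004]
force: [-0.1, 0.4, -0.2]
grip_width: 81.1
gripper_force: 0.0
time: 18.2
eef_pos: [523.3, 124.7, 218.1]
orientation: [-0.049, 0.999, 0.0, 0.001]
force: [0.6, -0.2, -0.2]
grip_width: 85.1
gripper_force: 0.0
time: 18.7
eef_pos: [518.0, -106.4, 217.2]
orientation: [-0.047, 0.999, 0.0, 0.0]
force: [0.4, -0.4, -0.1]
grip_width: 85.3
gripper_force: 0.0
time: 18.9
eef_pos: [517.9, -105.3, 217.2]
orientation: [-0.046, 0.999, 0.0, -0.0]
force: [0.2, 0.3, 0.5]
grip_width: 85.5
gripper_force: 0.0
```

```bash
python3 -m pendant '[{"hand":100,"offset":[0,0,-5],"yaw":0},{"hand":100,"offset":[0,0,-10],"yaw":0},{"hand":100,"offset":[0,0,-14],"yaw":0},{"hand":100,"offset":[0,0,-17],"yaw":0},{"hand":100,"offset":[0,0,-18.3],"yaw":0}]'
python3 -m pendant '[{"hand":60,"offset":[0,0,0],"yaw":0},{"hand":60,"offset":[0,0,0],"yaw":0},{"hand":60,"offset":[0,0,0],"yaw":0},{"hand":60,"offset":[0,0,0],"yaw":0},{"hand":60,"offset":[0,0,0],"yaw":0}]' 35
python3 -m pendant '[{"hand":60,"offset":[0,0,3],"yaw":0},{"hand":60,"offset":[0,0,8],"yaw":0},{"hand":60,"offset":[0,0,13],"yaw":0},{"hand":60,"offset":[0,1,16],"yaw":0},{"hand":60,"offset":[0,4,16],"yaw":0}]'
```

```text
time: 19.4
eef_pos: [516.1, -102.6, 31.2]
orientation: [-0.048, 0.999, 0.001, -0.002]
force: [-0.8, -0.0, 0.9]
grip_width: 85.6
gripper_force: 0.0
time: 19.9
eef_pos: [519.1, -104.6, 35.8]
orientation: [-0.047, 0.999, -0.0, 0.001]
force: [0.3, 0.5, 4.5]
grip_width: 59.7
gripper_force: 37.5
time: 20.4
eef_pos: [520.4, -66.0, 200.0]
orientation: [-0.045, 0.999, -0.001, 0.004]
force: [0.5, 0.2, -1.6]
grip_width: 59.8
gripper_force: 37.8
```

```bash
python3 -m pendant '[{"hand":60,"offset":[-1.5,4.7,0],"yaw":-3},{"hand":60,"offset":[-3,9.4,0],"yaw":-6},{"hand":60,"offset":[-4.5,14,0],"yaw":-9},{"hand":60,"offset":[-6,18.7,0],"yaw":-11},{"hand":60,"offset":[-7.4,21.5,0],"yaw":-11}]' >/dev/null
python3 -m pendant '[{"hand":60,"offset":[0,0,0],"yaw":0},{"hand":60,"offset":[0,0,0],"yaw":0}]'
python3 - <<'E'
from tops import *
s=snap('wrist','w6.png');np.savez('w6.npz',**s);print(sensors.get_state()['eef_pos'])
print(top(s,(523,245),97,29))
X=cloud(s);h=cv2.cvtColor(s['frame'],cv2.COLOR_RGB2HSV)
for lo,hi,y in(((0,0,120),(180,60,255),252),((45,80,50),(75,255,255),375)):
  m=(cv2.inRange(h,lo,hi)>0)&(np.abs(X[...,2]-28)<5)&(np.abs(X[...,0]-484)<110)&(np.abs(X[...,1]-y)<75)
  k,l,st,_=cv2.connectedComponentsWithStats(m.astype(np.uint8));m=l==1+np.argmax(st[1:,4])
  print(st[1:,4].max(),cv2.minAreaRect(X[m][:,:2].astype(np.float32)))
E
```

```text
time: 21.1
eef_pos: [443.7, 151.0, 194.6]
orientation: [0.048, 0.999, -0.0, 0.0]
force: [0.2, 0.5, -2.2]
grip_width: 59.3
gripper_force: 37.8
[444.0217261  150.37154802 194.49044513]
('centroid', array([515.9, 251.3]), 'circ', (522.8, 245.7, 29.7), 'z', np.float64(97.8), 1530)
1336 ((464.51202392578125, 250.3572998046875), (101.16324615478516, 131.61724853515625), 84.50597381591797)
2434 ((480.9444580078125, 371.6689758300781), (101.48429870605469, 172.34266662597656), 88.5890884399414)
```

View pics/w6.png

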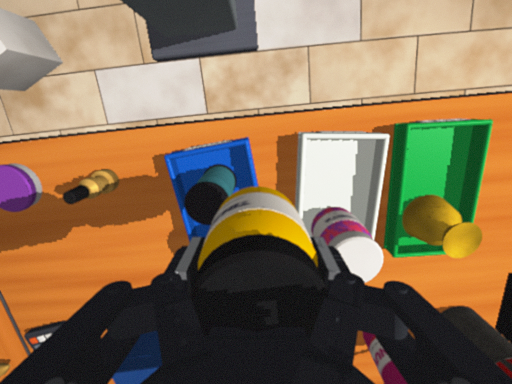

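The pink jar stands upright in the white tray's far half at (345,245), and the near half at (340,175) is free.

```bash
python3 -m pendant '[{"hand":60,"offset":[0,5,0],"yaw":0},{"hand":60,"offset":[0,9,0],"yaw":0},{"hand":60,"offset":[0,10.2,-3],"yaw":0},{"hand":60,"offset":[0,10.2,-7],"yaw":0},{"hand":60,"offset":[0,10.2,-11],"yaw":0}]'
python3 -m pendant '[{"hand":60,"offset":[0,0,-2],"yaw":0},{"hand":60,"offset":[0,0,-3.2],"yaw":0},{"hand":60,"offset":[0,0,-4.1],"yaw":0},{"hand":60,"offset":[0,0,-4.6],"yaw":0},{"hand":60,"offset":[0,0,-4.6],"yaw":0}]'
```

```text
time: 21.65
eef_pos: [445.2, 252.1, 83.4]
orientation: [0.049, 0.999, 0.0, 0.001]
force: [-0.1, -0.1, -2.3]
grip_width: 60.0
gripper_force: 37.9
time: 22.15
eef_pos: [445.1, 251.9, 40.7]
orientation: [0.05, 0.999, -0.0, 0.001]
force: [-3.3, -4.7, 8.9]
grip_width: 59.4
gripper_force: 38.7
```

```bash
python3 -m pendant '[{"hand":95,"offset":[0,0,0],"yaw":0},{"hand":95,"offset":[0,0,0],"yaw":0},{"hand":95,"offset":[0,0,0],"yaw":0},{"hand":95,"offset":[0,0,2],"yaw":0},{"hand":95,"offset":[0,0,7],"yaw":0}]' 
python3 -m pendant '[{"hand":100,"offset":[0,0,5],"yaw":0},{"hand":100,"offset":[0,0,10],"yaw":0},{"hand":100,"offset":[0,-4,11],"yaw":4},{"hand":100,"offset":[0,-8,11],"yaw":4},{"hand":100,"offset":[0,-12,11],"yaw":4}]'
python3 -m pendant '[{"hand":100,"offset":[0,-5,0],"yaw":0},{"hand":100,"offset":[0,-10,0],"yaw":0},{"hand":100,"offset":[0,-15,0],"yaw":0},{"hand":100,"offset":[0,-20,0],"yaw":0},{"hand":100,"offset":[0,-25,0],"yaw":0}]' 
python3 -m pendant '[{"hand":100,"offset":[0,-5,0],"yaw":0},{"hand":100,"offset":[0,-10,0],"yaw":0},{"hand":100,"offset":[-1,-15,0],"yaw":0},{"hand":100,"offset":[-1.5,-17,0],"yaw":0},{"hand":100,"offset":[-1.5,-17,0],"yaw":0}]'
python3 - <<'E'
from tops import *
s=snap('wrist','w7.png');np.savez('w7.npz',**s);print(sensors.get_state()['eef_pos'])
print(top(s,*T['red']))
X=cloud(s);h=cv2.cvtColor(s['frame'],cv2.COLOR_RGB2HSV);H=h[...,0].astype(int)
m=((H<6)|(H>172))&(h[...,1]>120)&(np.hypot(X[...,0]-424,X[...,1]+388)<50)&(X[...,2]>5)
P=X[m]
for z in range(5,75,6):
    q=P[(P[:,2]>=z)&(P[:,2]<z+6)]
    if len(q)>10: print(z,len(q),'ymin/max',np.percentile(q[:,1],[2,98]).round(),'x',np.percentile(q[:,0],[2,98]).round(),'rmax',np.percentile(np.hypot(q[:,0]-424,q[:,1]+388),95).round())
E
```

```text
time: 22.65
eef_pos: [441.5, 251.1, 105.2]
orientation: [0.049, 0.999, -0.002, -0.003]
force: [0.9, 1.0, 1.0]
grip_width: 81.1
gripper_force: 0.0
time: 23.15
eef_pos: [444.4, 131.7, 219.3]
orientation: [0.013, 1.0, 0.0, 0.001]
force: [0.4, -0.4, -0.7]
grip_width: 85.3
gripper_force: 0.0
time: 23.65
eef_pos: [443.8, -119.5, 218.7]
orientation: [0.014, 1.0, -0.0, 0.001]
force: [1.1, 0.9, -0.1]
grip_width: 85.5
gripper_force: 0.0
time: 24.15
eef_pos: [428.3, -290.2, 217.9]
orientation: [0.016, 1.0, -0.0, -0.0]
force: [0.6, -0.5, 0.7]
grip_width: 85.2
gripper_force: 0.0
[ 428.6227853  -288.62474907  218.02881431]
('centroid', array([ 425. , -388.3]), 'circ', (425.0, -387.9, 22.1), 'z', np.float64(70.2), 1127)
5 78 ymin/max [-397. -357.] x [394. 436.] rmax 31.0
11 109 ymin/max [-406. -357.] x [395. 440.] rmax 31.0
17 107 ymin/max [-402. -359.] x [396. 444.] rmax 30.0
23 110 ymin/max [-405. -360.] x [397. 443.] rmax 29.0
29 144 ymin/max [-406. -361.] x [398. 443.] rmax 27.0
35 350 ymin/max [-403. -363.] x [400. 444.] rmax 25.0
41 159 ymin/max [-393. -369.] x [406. 435.] rmax 19.0
65 855 ymin/max [-406. -370.] x [407. 443.] rmax 21.0
71 237 ymin/max [-409. -367.] x [404. 445.] rmax 22.0
```

View pics/w7.png

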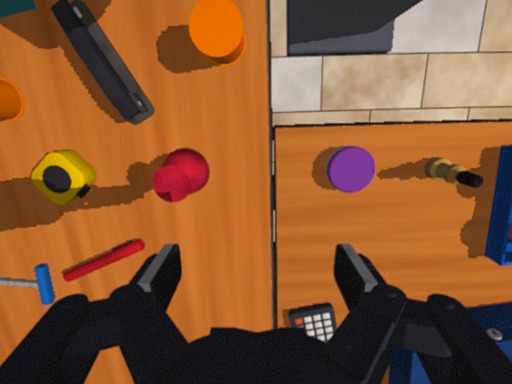

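The red weight is at (180,172), knot top at (172,183), and nothing is near enough to obstruct the fingers. I will grip the gathered top.

```bash
python3 -m pendant '[{"hand":80,"offset":[-0.35,-5,0],"yaw":0},{"hand":80,"offset":[-0.35,-8.5,0],"yaw":0},{"hand":80,"offset":[-0.35,-9.85,-2],"yaw":0},{"hand":80,"offset":[-0.35,-9.85,-6],"yaw":0},{"hand":80,"offset":[-0.35,-9.85,-9],"yaw":0}]' >/dev/null
python3 -m pendant '[{"hand":80,"offset":[0,0,0],"yaw":0},{"hand":80,"offset":[0,0,0],"yaw":0}]'
```

```text
time: 24.9
eef_pos: [425.9, -384.8, 128.9]
orientation: [0.013, 1.0, 0.0, -0.0]
force: [-0.0, -0.2, 0.0]
grip_width: 68.0
gripper_force: 0.0
```

```bash
python3 -m pendant '[{"hand":80,"offset":[-0.1,-0.3,-3],"yaw":0},{"hand":80,"offset":[-0.1,-0.3,-5.5],"yaw":0},{"hand":80,"offset":[-0.1,-0.3,-7],"yaw":0},{"hand":80,"offset":[-0.1,-0.3,-7.6],"yaw":0},{"hand":80,"offset":[-0.1,-0.3,-7.6],"yaw":0}]'
python3 -m pendant '[{"hand":35,"offset":[0,0,0],"yaw":0},{"hand":35,"offset":[0,0,0],"yaw":0},{"hand":35,"offset":[0,0,0],"yaw":0},{"hand":35,"offset":[0,0,0],"yaw":0},{"hand":35,"offset":[0,0,0],"yaw":0}]' 40
python3 -m pendant '[{"hand":35,"offset":[0,0,1],"yaw":0},{"hand":35,"offset":[0,0,3],"yaw":0},{"hand":35,"offset":[0,0,4],"yaw":0},{"hand":35,"offset":[0,0,4],"yaw":0}]'
python3 - <<'E'
from h import *
s=snap('wrist','w8.png')
E
```

```text
time: 25.4
eef_pos: [425.3, -389.1, 53.6]
orientation: [0.014, 1.0, -0.0, 0.001]
force: [-0.4, 0.1, 0.1]
grip_width: 68.4
gripper_force: 0.0
time: 25.9
eef_pos: [425.6, -389.6, 54.6]
orientation: [0.014, 1.0, -0.001, 0.001]
force: [-0.2, 2.0, 6.7]
grip_width: 39.3
gripper_force: 39.3
time: 26.3
eef_pos: [425.4, -389.9, 94.5]
orientation: [0.014, 1.0, -0.001, 0.001]
force: [-0.2, -0.2, -0.8]
grip_width: 39.0
gripper_force: 40.4
```

View pics/w8.png

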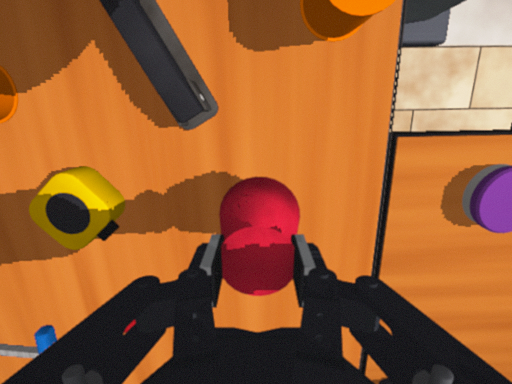

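The weight hangs upright at (260,235), gripped by its gathered top. Carrying it to the green tray.

```bash
python3 -m pendant '[{"hand":35,"offset":[0,0,5],"yaw":0},{"hand":35,"offset":[0,0,10],"yaw":0},{"hand":35,"offset":[0,3,12],"yaw":0},{"hand":35,"offset":[0,7,12],"yaw":0},{"hand":35,"offset":[0,12,12],"yaw":0}]' >/dev/null
python3 -m pendant '[{"hand":35,"offset":[0,5,0],"yaw":0},{"hand":35,"offset":[0,10,0],"yaw":0},{"hand":35,"offset":[0,15,0],"yaw":0},{"hand":35,"offset":[0,20,0],"yaw":0},{"hand":35,"offset":[0.7,24.9,0],"yaw":0}]' >/dev/null
python3 -m pendant '[{"hand":35,"offset":[0,5,0],"yaw":0},{"hand":35,"offset":[0,10,0],"yaw":0},{"hand":35,"offset":[0,15,0],"yaw":0},{"hand":35,"offset":[0,20,0],"yaw":0},{"hand":35,"offset":[1,24.9,0],"yaw":0}]' 
python3 -m pendant '[{"hand":35,"offset":[0,5,0],"yaw":0},{"hand":35,"offset":[0,7,0],"yaw":0},{"hand":35,"offset":[0,7,0],"yaw":0},{"hand":35,"offset":[0,7,0],"yaw":0}]'
python3 - <<'E'
from tops import *
s=snap('wrist','w9.png');np.savez('w9.npz',**s);print(sensors.get_state()['eef_pos'])
print(top(s,(521,370),77,22,6))
X=cloud(s);h=cv2.cvtColor(s['frame'],cv2.COLOR_RGB2HSV)
m=(cv2.inRange(h,(45,80,50),(75,255,255))>0)&(np.abs(X[...,2]-28)<5)&(np.abs(X[...,0]-484)<110)&(np.abs(X[...,1]-375)<75)
print(cv2.minAreaRect(X[m][:,:2].astype(np.float32)))
E
```

```text
time: 27.85
eef_pos: [440.1, 230.9, 211.8]
orientation: [0.014, 1.0, -0.0, -0.0]
force: [2.2, -0.9, -0.5]
grip_width: 39.4
gripper_force: 40.8
time: 28.25
eef_pos: [441.0, 298.8, 211.3]
orientation: [0.014, 1.0, -0.001, -0.001]
force: [-0.1, -0.0, -1.3]
grip_width: 39.4
gripper_force: 40.9
[441.13250585 298.18588123 211.62017053]
('centroid', array([517.2, 378.5]), 'circ', (520.4, 371.9, 21.4), 'z', np.float64(76.7), 519)
((480.7101745605469, 372.4219970703125), (100.5164566040039, 170.86721801757812), 87.97931671142578)
```

View pics/w9.png

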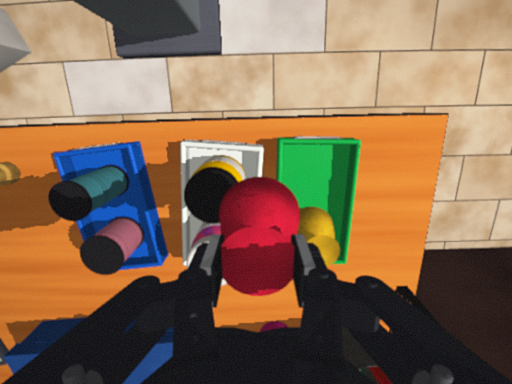

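The green tray's near place at (318,170) is free, with gold at (318,235). Lowering the weight there.

```bash
python3 -m pendant '[{"hand":35,"offset":[0.1,5,0],"yaw":0},{"hand":35,"offset":[0.1,7.5,-1],"yaw":0},{"hand":35,"offset":[0.1,7.5,-6],"yaw":0},{"hand":35,"offset":[0.1,7.5,-10.5],"yaw":0},{"hand":35,"offset":[0.1,7.5,-13],"yaw":0}]'
python3 -m pendant '[{"hand":35,"offset":[0,0,-1],"yaw":0},{"hand":35,"offset":[0,0,-1.6],"yaw":0},{"hand":35,"offset":[0,0,-2.1],"yaw":0},{"hand":35,"offset":[0,0,-2.4],"yaw":0},{"hand":35,"offset":[0,0,-2.4],"yaw":0}]'
```

```text
time: 28.8
eef_pos: [441.2, 371.2, 78.6]
orientation: [0.015, 1.0, -0.002, -0.002]
force: [0.9, -0.1, -1.6]
grip_width: 39.5
gripper_force: 41.1
time: 29.3
eef_pos: [444.0, 374.8, 61.5]
orientation: [0.014, 1.0, 0.001, 0.002]
force: [-1.8, -0.8, 7.5]
grip_width: 39.2
gripper_force: 40.8
```

Contact at 7.5 N, so I release, retreat and check.

```bash
python3 -m pendant '[{"hand":80,"offset":[0,0,0],"yaw":0},{"hand":80,"offset":[0,0,0],"yaw":0},{"hand":80,"offset":[0,0,0],"yaw":0},{"hand":80,"offset":[0,0,1],"yaw":0},{"hand":80,"offset":[0,0,5],"yaw":0}]' 
python3 -m pendant '[{"hand":80,"offset":[0,0,5],"yaw":0},{"hand":80,"offset":[0,0,10],"yaw":0},{"hand":80,"offset":[0,-5,14],"yaw":0},{"hand":80,"offset":[0,-10,14],"yaw":0},{"hand":80,"offset":[0,-15,14],"yaw":0}]'
python3 -m pendant '[{"hand":80,"offset":[0,-4,0],"yaw":0},{"hand":80,"offset":[0,-6,0],"yaw":0},{"hand":80,"offset":[0,-6,0],"yaw":0},{"hand":80,"offset":[0,-6,0],"yaw":0}]'
python3 - <<'E'
from tops import *
s=snap('wrist','w10.png');print(sensors.get_state()['eef_pos'])
for n,a in dict(pspool=((525,104),69,27),teal=((445,101),95,22),pjar=((523,245),97,29),yjar=((445,252),97,29),red=((443,373),77,22),nozzle=T['nozzle'],tin=T['tin']).items(): print(n,top(s,*a))
E
```

```text
time: 29.8
eef_pos: [440.4, 372.2, 105.2]
orientation: [0.014, 1.0, -0.003, -0.003]
force: [0.1, -0.6, 0.2]
grip_width: 67.8
gripper_force: 0.0
time: 30.3
eef_pos: [443.0, 234.9, 250.6]
orientation: [0.013, 1.0, 0.001, 0.002]
force: [1.0, -0.4, -0.1]
grip_width: 68.6
gripper_force: 0.0
time: 30.7
eef_pos: [442.6, 175.4, 248.7]
orientation: [0.015, 1.0, 0.0, 0.0]
force: [1.1, 0.8, 0.0]
grip_width: 68.2
gripper_force: 0.0
[442.61885764 175.94306921 248.42610962]
pspool ('centroid', array([523.1, 107.4]), 'circ', (525.0, 105.1, 26.9), 'z', np.float64(70.3), 1016)
teal ('centroid', array([445.1, 102.1]), 'circ', (445.7, 101.7, 22.3), 'z', np.float64(96.5), 1111)
pjar ('centroid', array([517.6, 240.9]), 'circ', (523.5, 245.8, 29.0), 'z', np.float64(97.8), 1155)
yjar ('centroid', array([443.3, 250.9]), 'circ', (444.8, 252.4, 29.5), 'z', np.float64(98.2), 1939)
red ('centroid', array([443.1, 377.1]), 'circ', (443.3, 376.6, 22.5), 'z', np.float64(76.9), 976)
nozzle ('centroid', array([429.9, -42.1]), 'circ', (429.9, -44.0, 8.1), 'z', np.float64(80.5), 148)
tin ('centroid', array([ 425.4, -163.1]), 'circ', (426.6, -165.4, 31.6), 'z', np.float64(23.2), 1463)
```

View pics/w10.png

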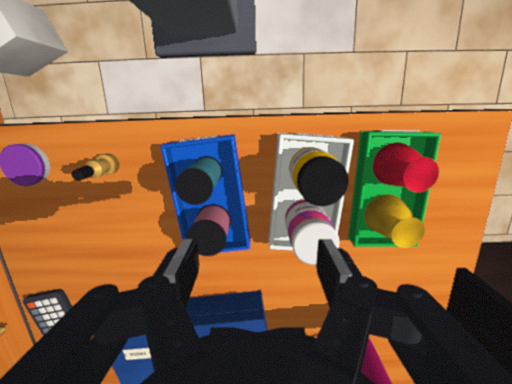

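Everything stands upright at floor height in its tray: teal (197,180), pink spool (210,228), yellow jar (320,178), pink jar (312,230), red (405,168) beside gold. The nozzle and tin have not moved, and the hand is clear.

```bash
python3 -c "
from workcell import bot;print(bot.hand_in())"
```

```text
the job is handed in; nothing more can be done
None
```

I sorted all five pieces into their trays, standing upright on the tray floors and clear of the hand; the nozzle and tin stayed where they were, and I handed the job in at about 31 s of the 115 s allowed.

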